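Show the bench camera the open jar and its lid

TASK

The bench recorder is filming: point out to it the jar that has lost its lid, with the fingertips about 3 cm straight above the middle of its mouth for at least two seconds, and then point in the same way for at least two seconds at the loose lid that fits it (the same width as the lids on the closed jars). Then switch the recorder off by pressing the raised half of its rocker switch fully down, and move clear. Never touch or shift any jar, lid or other item on the bench, and keep well up when passing over the other jars and lids, so that no wrong one is pointed at.

Things in the scene. Friction and masses are not known exactly. Their poses are not given: they have to be found in the camera images.
- open_jar: upright white plastic specimen jar, 52 mm across, without its lid: 60 mm high, open at the top (mouth 42 mm inside, 48 mm outside). Loose. Origin at the centre of its underside.
- open_jar_mouth (a point): Centre of the open jar's mouth, at rim height, 60 mm above the bench; z up.
- fitting_lid_top (a point): loose black plastic screw lid lying flat on the bench, top up, 14 mm high, 58 mm across, the same as the lids on the closed jars: the one that fits the open jar. The point is the centre of its top face, 14 mm above the bench.
- fitting_lid: The same fitting lid; origin at the centre of its underside.
- small_lid_top (a point): loose black plastic screw lid lying flat on the bench, top up, 14 mm high, 36 mm across, too small. The point is the centre of its top face, 14 mm above the bench.
- small_lid: The same small lid; origin at the centre of its underside.
- large_lid_top (a point): loose black plastic screw lid lying flat on the bench, top up, 14 mm high, 84 mm across, too large. The point is the centre of its top face, 14 mm above the bench.
- large_lid: The same large lid; origin at the centre of its underside.
- closed_jar_a_top (a point): Centre of the top of a closed jar: upright white plastic specimen jar, 52 mm across, with its black 58 mm lid on, 68 mm high in all. Loose; leave alone.
- closed_jar_a: The same closed jar; origin at the centre of its underside.
- closed_jar_b_top (a point): Centre of the top of a closed jar: upright white plastic specimen jar, 52 mm across, with its black 58 mm lid on, 68 mm high in all. Loose; leave alone.
- closed_jar_b: The same closed jar; origin at the centre of its underside.
- recorder: Grey plastic recorder box fixed to the bench, 130 (its x) by 80 (its y) by 50 mm high, with one large rocker switch on top. Origin at the centre of its underside, z up; the raised half of the rocker is on its +x side.
- rocker (a joint): Angle of the rocker switch, a white paddle in a black surround 80 mm long (recorder x) by 44 mm wide and 8 mm thick, on a level pivot across its middle, 60 mm above the bench. 0 rad = on, with the half on the recorder's +x side raised by 0.2 rad (11.5 deg); 0.4 rad = off, that half pressed fully down. It starts at 0 to 0.06. A steady push of about 3 N, 25 mm from the pivot, turns it against friction; no spring: it stays where it is left.
- rocker_raised (a point): Point on the rocker's upper face in the middle of its raised half, 25 mm from the pivot, about 69 mm above the bench when on; it goes down some 10 mm to off. Moves with the rocker.
- tweezers: Bystander: steel tweezers lying flat, about 130 mm long (their x), 9 mm wide, 7 mm high. Origin under their middle.
- foam_pot: Bystander: round white open foam pot, 116 mm across the top, 60 mm high. Origin at the centre of its underside.
- box_stack: Bystander: stack of three yellow storage boxes in one piece, 70 by 70 mm, 54 mm high. Origin at the centre of its underside.
Mind the look-alikes: they are no part of the job. Leave any purple look-alike of the large_lid alone. Leave any orange look-alike of the recorder alone.

How it is judged (in metres and radians):
On the way, in this order (a step that is already met when the one before it is completed fails the run):
1. the fingertips dwell close above the mouth of the open jar for two seconds while the recorder is still on (horizontal distance between the grasp point and open_jar_mouth below 0.02 m and z of the grasp point in the frame of open_jar_mouth between 0.021 and 0.085 m and value of joint rocker below 0.15 rad), for 1.8 s.
2. then they dwell close above the fitting lid for two seconds while the recorder is still on (horizontal distance between the grasp point and fitting_lid_top below 0.02 m and z of the grasp point in the frame of fitting_lid_top between 0.021 and 0.085 m and value of joint rocker below 0.15 rad), for 1.8 s.
3. then the rocker's raised half is pressed down with the fingers (value of joint rocker above 0.32 rad and contact force between the fingers and recorder above 0.3 N), for 0.05 s.
At the end, for the whole second after the job is handed in: The rocker is at off (above 0.32 of 0.4 rad) and every jar, lid and bystander stands still within 6 mm of where it was at the start (value of joint rocker above 0.32 rad and distance of each of open_jar_mouth, closed_jar_a_top, closed_jar_b_top, small_lid_top, fitting_lid_top, large_lid_top, tweezers, foam_pot, box_stack from where it was at the start of the episode below 0.006 m and linear speed of each of open_jar, closed_jar_a, closed_jar_b, small_lid, fitting_lid, large_lid, tweezers, foam_pot, box_stack below 0.02 m/s); the robot touches nothing.
It fails at once if a jar, a lid or a bystander is touched by the robot (over 0.3 N) (contact force between any of the fingers, the arm and open_jar above 0.3 N or contact force between any of the fingers, the arm and closed_jar_a above 0.3 N or contact force between any of the fingers, the arm and closed_jar_b above 0.3 N or contact force between any of the fingers, the arm and small_lid above 0.3 N or contact force between any of the fingers, the arm and fitting_lid above 0.3 N or contact force between any of the fingers, the arm and large_lid above 0.3 N or contact force between any of the fingers, the arm and tweezers above 0.3 N or contact force between any of the fingers, the arm and foam_pot above 0.3 N or contact force between any of the fingers, the arm and box_stack above 0.3 N).
It fails at once if a jar, a lid or a bystander is shifted or lifted by more than 6 mm (not (distance of each of open_jar_mouth, closed_jar_a_top, closed_jar_b_top, small_lid_top, fitting_lid_top, large_lid_top, tweezers, foam_pot, box_stack from where it was at the start of the episode below 0.006 m)).
It fails at once if a wrong jar or lid is pointed at: the fingertips come within about 4 cm above it, within 15 mm of its middle ((horizontal distance between the grasp point and closed_jar_a_top below 0.015 m and z of the grasp point in the frame of closed_jar_a_top below 0.06 m) or (horizontal distance between the grasp point and closed_jar_b_top below 0.015 m and z of the grasp point in the frame of closed_jar_b_top below 0.06 m) or (horizontal distance between the grasp point and small_lid_top below 0.015 m and z of the grasp point in the frame of small_lid_top below 0.06 m) or (horizontal distance between the grasp point and large_lid_top below 0.015 m and z of the grasp point in the frame of large_lid_top below 0.06 m)).
It also fails if it takes over 72 s, if anything falls off the work surface, if the arm or the gripper's body presses on something with over 40 N, if the wrist force passes 120 N, or if a joint passes its speed limit or range.

ROBOT

A 6-joint arm with a two-finger parallel gripper is mounted at the origin on the work surface. World frame = base frame: x ahead of the robot, y to its left, z up, the work surface at z = 0. Lengths are in m, angles in degrees, forces in N, time in s.
With the tool pointing down it reaches from about 0.275 to 1 m from the base axis. Payload 8.4 kg.
Tool frame: the origin (TCP) lies at the very end of the fingers, on their centre line; the grasp point (between the pads) lies ctrl.pinch_z behind it (ctrl.pinch_z is the distance from the TCP to the grasp point, in m); x points along the fingers, y is the direction in which the jaws open and shut, and the axes are right-handed (so a half turn about x gives the same grasp; the last joint's range is limited). The gripper opens to 85 mm and grips with 20 to 120 N. Pads are 22 mm wide; open, the fingers measure 114 mm over their backs; the gripper's body (76 mm by 85 mm) begins 54 mm behind the grasp point. The pads swing forward as they close: fully open they stand 13 mm farther back than shut.
Start: joints at [-71.471, 20.225, 93.587, -0, 66.188, -0.138], TCP at [0.2, -0.592, 0.231] pointing down, gripper open.
Joint ranges: [-150.9, 150.9], [-52.94, 120.26], [3.33, 152.33], [-74.26, 254.26], [0, 154.13], [-172.89, 172.89]. Speed limits (degrees/s): [127.2, 127.2, 159.86, 180, 180, 180].

INTERFACE

Orientations are given as [roll, pitch, yaw] about the fixed x, y, z axes, in that order (R = Rz(yaw) Ry(pitch) Rx(roll)).
In Python, from cell import ctrl gives the robot as it stands.
- The arm moves only by the tool step_arm, never from a script. Its arguments are lists of equal length, an entry for each row: "delta_rot": the turn, a rotation vector about the tool's x, y, z in rad, a list of three; "travel": the shift along the tool's x, y, z in m, a list of three; "claw": the gripper command: -1 is shut, 1 is fully open, values between are in proportion. A call has 1 to 5 rows; each row is the pose to reach, as a shift and turn from the pose measured when the call began, along the tool's axes at that moment; what a row does not reach only later rows make up. A row lasts 1/12 s, in which the tool goes at most 41.7 mm and 7.16 degrees, less where a joint would pass 70% of its speed; a pose out of reach is approached as far as the arm can. A call with a gripper value outside its range is refused whole. The fingers move at their own pace and stop on an object; the grip force is fixed at half the most. Time passes only in rows, so rows that repeat a pose let the fingers close. It gives the time, the measured TCP pose, the force and the opening at its end, in the units of the state.
- ctrl.observe(): the state, without advancing time (a new reading comes with each control period).
- ctrl.grab_frame(name): name is "side" or "top" or "wrist"; returns a dict with "image" (384x512x3 uint8, red, green, blue), "fov_y" (degrees; the focal length in pixels is half the picture's height over the tangent of half this angle, whatever the lens; pixels are square), "cx", "cy" (the principal point, pixels), "distortion" ([k1, k2, p1, p2, k3] as OpenCV has them; the pictures are not rectified), "rvec" (rotation vector, rad) and "tvec" (3), from world to camera coordinates, as OpenCV has them. Camera axes: x right, y down, z forward; pixel columns grow to the right and rows downward; lengths in m; the calibration is good to about 2 mm. A picture is of the moment at which its call begins. There is no depth.
- ctrl.finish_job(): hands the job in, once; it reports no verdict.
Trained networks look in the newest picture that a camera, given by its name, has taken for a name from the list of things; names that differ only in an ending like _2 or _b are one class to them, and where a whole thing is asked for, a point or a joint stands for the part that bears it (a point fixed in the world has none). Each returns a list of dicts, best first, with "confidence" (0 to 1); they miss things now and then, are a little off and sometimes report something else, mostly with a low value. They report only what shows in the picture. A call takes as long as a camera call. They do not tell look-alikes from the thing itself.
- ctrl.outline_of(camera, label): "region" (384x512 bool, what is visible of it) and "pixel" ([column, row] in pixels, amid what is visible of it).
The state is a dict: "time": time; "joint_positions": joint angles; "qd": joint speeds; "joint_efforts": joint torques, N m; "ee_pos": TCP position; "tool_rot": TCP orientation; "contact_force": force on the tool from outside, world axes, zero at the start; "wrist_torque": the same for the moment, N m; "width": opening from 0.0 (shut) to 1.0 (fully open).
Only numpy, scipy, OpenCV 4.12 (cv2) and the standard library are available. Lean on these libraries where they do the work, as an engineer would, in place of code of your own. Each camera call takes 0.05 s, during which the arm holds its last target.

## Working session

There is one attempt and no reset: what is moved stays moved. The work goes in short steps, Python scripts to look and compute and a tool call to move; the robot and the scene stay as the last step left them, time stands still between calls to the robot, and variables do not carry over. Pictures are saved under pics/ and viewed, and the job is handed in when it is done.

Besides the shell and the picture viewer there is one more tool, called after "Emit:" as name(argument=value, ...) on one line, values as JSON. step_arm: Moves the arm, as the interface text tells. Its arguments: {"type":"object","properties":{"delta_rot":{"type":"array","items":{"type":"array","items":{"type":"number"}}},"travel":{"type":"array","items":{"type":"array","items":{"type":"number"}}},"claw":{"type":"array","items":{"type":"number"}}},"required":["delta_rot","travel","claw"]}

```bash
mkdir -p pics; ls; cat > h.py <<'E'
import numpy as np,cv2
from cell import ctrl
def grab(n,save):
    f=ctrl.grab_frame(n); cv2.imwrite('pics/'+save,f['image'][:,:,::-1]); return f
def K(f):
    F=192/np.tan(np.radians(f['fov_y'])/2); return np.array([[F,0,f['cx']],[0,F,f['cy']],[0,0,1.]])
def ray(f,px,z):
    R,_=cv2.Rodrigues(np.array(f['rvec'],float)); t=np.array(f['tvec'],float).ravel()
    u=cv2.undistortPoints(np.array([[px]],float),K(f),np.array(f['distortion'],float))[0,0]
    d=R.T@np.array([u[0],u[1],1]); c=-R.T@t
    return c+d*(z-c[2])/d[2]
def proj(f,P):
    return cv2.projectPoints(np.array(P,float).reshape(-1,3),np.array(f['rvec'],float),np.array(f['tvec'],float),K(f),np.array(f['distortion'],float))[0][:,0]
E
python3 - <<'E'
from h import *
import pickle
s=ctrl.observe(); print(s, ctrl.pinch_z)
F={}
for n in('top','side'):
    F[n]=grab(n,n+'0.png'); f=F[n]; R,_=cv2.Rodrigues(np.array(f['rvec'],float)); print(n,-R.T@np.array(f['tvec']).ravel(),f['fov_y'])
pickle.dump(F,open('f0.pkl','wb'))
E
```

```text
pics
{'time': 0.0, 'joint_positions': array([-7.14695245e+01,  2.02641265e+01,  9.36288704e+01,  2.74284910e-05,
        6.61870993e+01, -1.37660797e-01]), 'qd': array([-0.084966  ,  0.01779885, -0.02763203,  0.01423774, -0.04163763,
       -0.03612208]), 'joint_efforts': array([ 2.08784641e-04, -6.05257630e+01, -3.42069054e+01,  1.89215342e-05,
        9.38325509e-03, -4.09258257e-05]), 'ee_pos': array([ 0.19990281, -0.59167185,  0.23054534]), 'tool_rot': array([-90.1556    ,  89.91990378, 108.51252526]), 'contact_force': array([ 0.16909863, -0.7790538 , -0.16540107]), 'wrist_torque': array([ 0.02866143, -0.03673524,  0.00313948]), 'width': 1.0009018316689686} 0.0187
top [ 0.38740367 -0.02306741  1.1694651 ] 53.651737550072646
side [0.14319754 0.67176943 0.59408474] 57.562232981360204
```

View pics/top0.png

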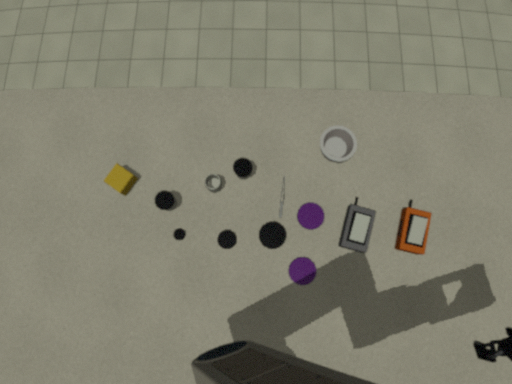

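View pics/side0.png

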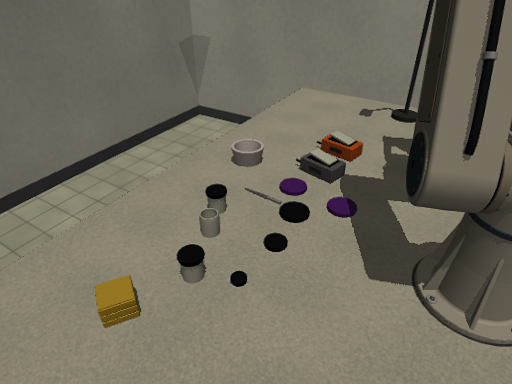

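The top picture shows these candidates:
- Open jar: the grey-white ring at (214,183). Its look-alikes are the closed jars at (165,200) and (243,167) and the foam pot at (338,144).
- Black lids: (180,234) small, (227,239) medium and (272,235) large. Purple look-alikes are at (310,216) and (302,271).
- Recorder: grey at (358,229). An orange look-alike is at (414,231).

By the description I choose (214,183), (227,239) and (358,229). Next I'll measure them and check close crops.

```bash
python3 - <<'E'
from h import *
import pickle
F=pickle.load(open('f0.pkl','rb'))
zz={'fitting_lid':.014,'small_lid':.014,'large_lid':.014,'open_jar':.05,'closed_jar_a':.068,'recorder':.05,'rocker':.06,'foam_pot':.05,'box_stack':.054,'tweezers':.007}
for c in('top','side'):
  f=F[c]
  for n,z in zz.items():
    for o in ctrl.outline_of(c,n):
      if o['confidence']<.25: continue
      m=o['region'].astype(np.uint8); mo=cv2.moments(m,True)
      ys,xs=np.nonzero(m)
      P=ray(f,(mo['m10']/mo['m00'],mo['m01']/mo['m00']),z)
      print(c,n,round(o['confidence'],2),np.round(o['pixel']),int(m.sum()),np.round(P,3),xs.min(),xs.max(),ys.min(),ys.max())
im=cv2.imread('pics/top0.png')
a=cv2.resize(im[150:255,150:290],None,fx=5,fy=5,interpolation=cv2.INTER_CUBIC)
cv2.imwrite('pics/crop1.png',a)
a=cv2.resize(im[190:265,335:445],None,fx=7,fy=7,interpolation=cv2.INTER_CUBIC); cv2.imwrite('pics/crop2.png',a)
im=cv2.imread('pics/side0.png')
cv2.imwrite('pics/crop3.png',cv2.resize(im[120:220,270:380],None,fx=6,fy=6,interpolation=cv2.INTER_CUBIC))
E
```

```text
top fitting_lid 0.82 [224. 238.] 283 [0.444 0.083 0.014] 218 236 230 248
top large_lid 0.91 [272. 233.] 629 [ 0.462 -0.054  0.014] 259 286 220 248
top large_lid 0.8 [304. 272.] 591 [ 0.354 -0.145  0.014] 289 315 257 284
top large_lid 0.62 [312. 214.] 638 [ 0.522 -0.171  0.014] 297 324 201 229
top open_jar 0.58 [212. 184.] 243 [0.61  0.128 0.05 ] 205 221 174 192
top closed_jar_a 0.85 [166. 202.] 323 [0.549 0.266 0.068] 155 175 191 210
top closed_jar_a 0.85 [242. 164.] 329 [0.655 0.039 0.068] 233 252 157 178
top closed_jar_a 0.65 [212. 185.] 287 [0.607 0.125 0.068] 204 222 173 192
top recorder 0.63 [358. 228.] 1275 [ 0.481 -0.304  0.05 ] 339 374 204 252
top recorder 0.57 [411. 231.] 1324 [ 0.478 -0.473  0.05 ] 394 430 200 254
top recorder 0.45 [213. 185.] 267 [0.611 0.127 0.05 ] 205 221 173 192
top rocker 0.94 [418. 231.] 460 [ 0.478 -0.483  0.06 ] 407 427 216 244
top rocker 0.56 [360. 227.] 461 [ 0.483 -0.309  0.06 ] 349 370 213 242
top foam_pot 0.95 [339. 144.] 1089 [ 0.742 -0.253  0.05 ] 320 357 125 161
top foam_pot 0.58 [164. 198.] 376 [0.553 0.269 0.05 ] 154 176 190 210
top foam_p
[... 891 characters left out ...]
213. 197.] 524 [0.634 0.072 0.068] 205 226 184 213
side recorder 0.89 [342. 146.] 874 [ 0.467 -0.438  0.05 ] 318 363 130 160
side recorder 0.59 [271. 243.] 333 [0.423 0.127 0.05 ] 265 286 233 251
side recorder 0.57 [321. 166.] 1092 [ 0.47  -0.269  0.05 ] 298 345 149 182
side rocker 0.57 [342. 136.] 139 [ 0.482 -0.488  0.06 ] 333 352 131 143
side rocker 0.45 [322. 158.] 221 [ 0.485 -0.311  0.06 ] 311 336 148 164
side rocker 0.38 [207. 224.] 517 [0.59 0.16 0.06] 199 219 208 237
side foam_pot 0.57 [249. 150.] 736 [ 0.727 -0.225  0.05 ] 231 263 139 166
side box_stack 0.87 [118. 304.] 1684 [0.6   0.437 0.054] 95 139 276 326
side tweezers 0.64 [264. 196.] 112 [ 0.572 -0.078  0.007] 248 279 189 203
```

View pics/crop1.png

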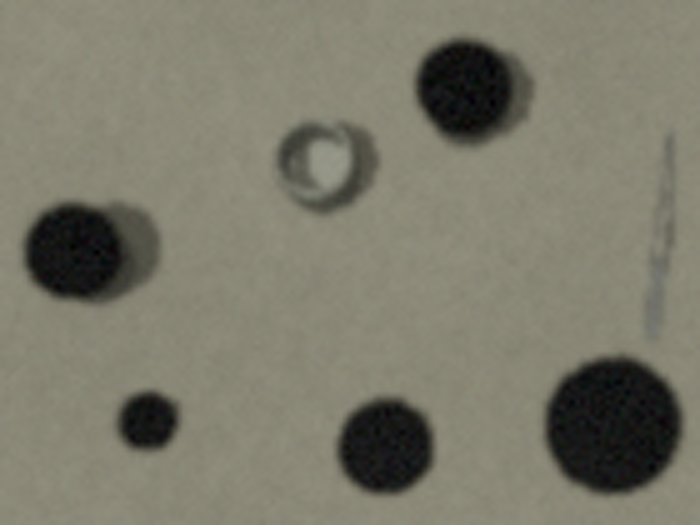

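View pics/crop2.png

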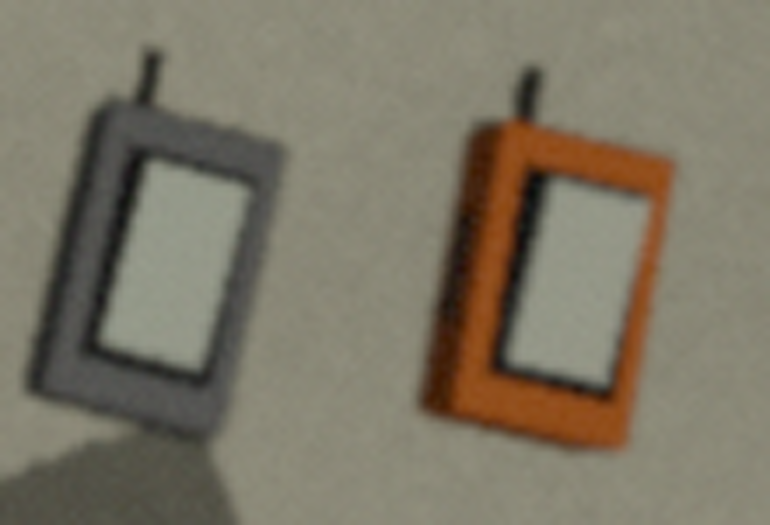

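View pics/crop3.png

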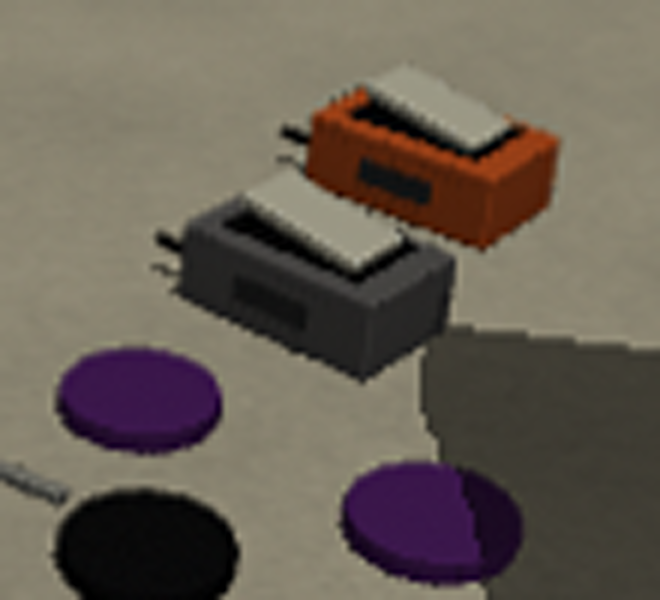

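```bash
cat > ov.py <<'E'
from h import *
import pickle
F=pickle.load(open('f0.pkl','rb'))
# rocker triangulation
T=[(147,155),(252,182),(208,375),(97,345)]; S=[(243,190),(293,165),(405,240),(355,273)]
f,g=F['top'],F['side']
def P34(f):
    R,_=cv2.Rodrigues(np.array(f['rvec'],float)); return np.c_[R,np.array(f['tvec']).ravel()]
for t,s in zip(T,S):
    a=cv2.undistortPoints(np.array([[[t[0]/7+335-.43,t[1]/7+190-.43]]]),K(f),np.array(f['distortion'],float))[0].T
    b=cv2.undistortPoints(np.array([[[s[0]/6+270-.42,s[1]/6+120-.42]]]),K(g),np.array(g['distortion'],float))[0].T
    X=cv2.triangulatePoints(P34(f),P34(g),a,b); print(np.round((X[:3]/X[3]).ravel(),4))
th=np.linspace(0,2*np.pi,60)
def circ(x,y,r,z): return np.c_[x+r*np.cos(th),y+r*np.sin(th),0*th+z]
def draw(c,box,sc,items,name):
    im=cv2.imread(f'pics/{c}0.png'); x0,y0,x1,y1=box
    a=cv2.resize(im[y0:y1,x0:x1],None,fx=sc,fy=sc,interpolation=cv2.INTER_CUBIC)
    for it in items:
        p=(proj(F[c],it[0])-[x0,y0]+.5)*sc-.5
        cv2.polylines(a,[np.round(p*8).astype(int).reshape(-1,1,2)],True,it[1],1,cv2.LINE_AA,3)
    cv2.imwrite('pics/'+name,a)
J=(0.608,0.129);L=(0.4445,0.084);C1=(.551,.267);C2=(.655,.039)
its=[(circ(*J,.024,.06),(0,0,255)),(circ(*J,.021,.06),(0,255,255)),(circ(*J,.026,0),(255,0,0)),(circ(*L,.029,.014),(0,0,255)),(circ(*C1,.029,.068),(0,0,255)),(circ(*C2,.029,.068),(0,0,255))]
if __name__=='__main__':
    draw('top',(150,150,260,255),7,its,'ov1.png')
    draw('side',(170,175,300,295),6,its,'ov2.png')
E
python3 ov.py
```

```text
[ 0.527  -0.2955  0.0737]
[ 0.5164 -0.3399  0.073 ]
[ 0.4393 -0.324   0.0541]
[ 0.4506 -0.2776  0.0525]
```

View pics/ov1.png

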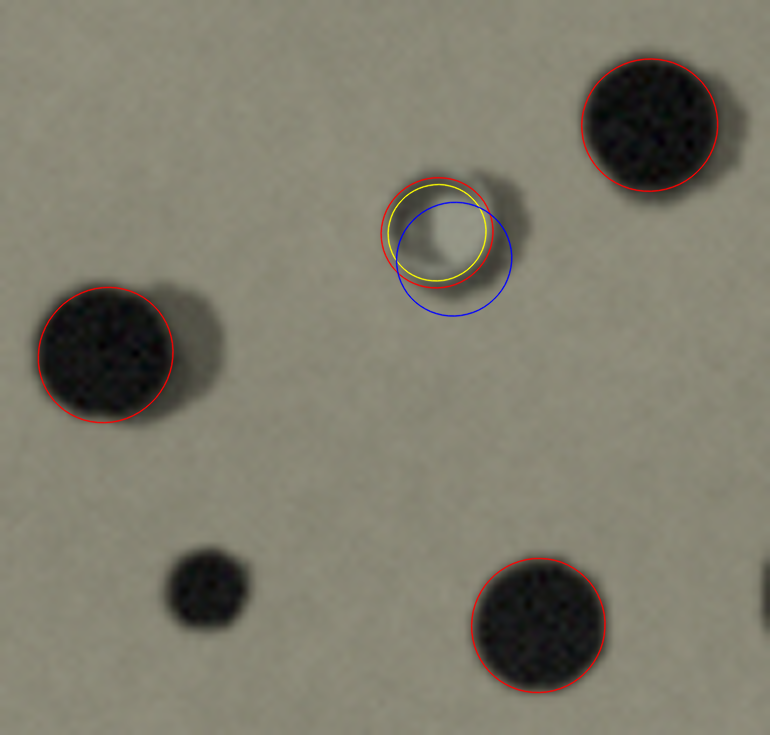

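View pics/ov2.png

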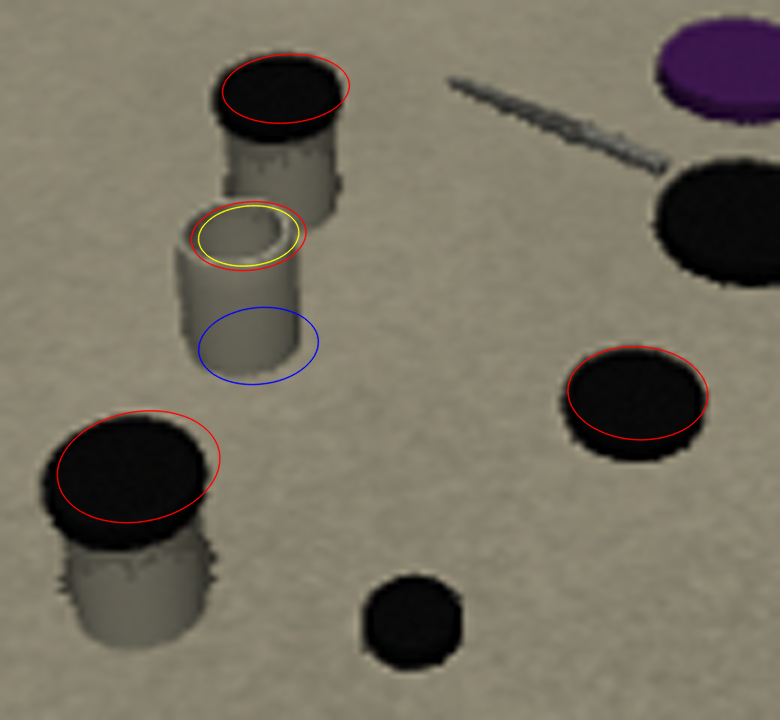

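```bash
cat > plan.py <<'E'
import sys
from h import *
from scipy.spatial.transform import Rotation as Ro
def plan(xyz,yaw=None):
    s=ctrl.observe(); R=Ro.from_euler('xyz',s['tool_rot'],degrees=True); M=R.as_matrix()
    print('t',round(s['time'],2),'p',np.round(s['ee_pos'],4),'F',np.round(s['contact_force'],1),'w',round(s['width'],2),'j',np.round(s['joint_positions'],0)); print('R',np.round(M,3).tolist())
    print('travel',np.round(M.T@(np.array(xyz)-s['ee_pos']),4))
    if yaw is not None: # tool y along world yaw angle, x down
        y=np.array([np.cos(yaw),np.sin(yaw),0]); x=np.array([0,0,-1.])
        D=np.c_[x,y,np.cross(x,y)]
        print('rot',np.round(Ro.from_matrix(M.T@D).as_rotvec(),4))
if __name__=='__main__':
    a=[float(v) for v in sys.argv[1:]]; plan(a[:3],a[3] if len(a)>3 else None)
E
python3 plan.py .611 .129 .24 1.354
```

```text
t 1.1 p [ 0.2    -0.5921  0.2313] F [-0.2  0.6 -0.4] w 1.0 j [-71.  20.  94.  -0.  66.  -0.]
R [[-0.0, 0.32, -0.947], [-0.0, -0.947, -0.32], [-1.0, 0.0, 0.0]]
travel [-0.0087 -0.5517 -0.6202]
rot [-2.599  0.     0.   ]
```

Emit:
step_arm(delta_rot=[[0,0,0],[0,0,0],[0,0,0],[0,0,0],[0,0,0]], travel=[[-0.009,-0.02,-0.022],[-0.009,-0.045,-0.05],[-0.009,-0.07,-0.08],[-0.009,-0.095,-0.11],[-0.009,-0.12,-0.135]], claw=[-1,-1,-1,-1,-1])

```text
time: 1.52
ee_pos: [0.2904, -0.4336, 0.2404]
tool_rot: [148.3, 90.0, -13.1]
contact_force: [0.5, -0.5, -0.6]
width: 0.299
```

Emit:
step_arm(delta_rot=[[0,0,0],[0,0,0],[0,0,0],[0,0,0],[0,0,0]], travel=[[0,-0.025,-0.028],[0,-0.05,-0.056],[0,-0.075,-0.084],[0,-0.1,-0.112],[0,-0.125,-0.14]], claw=[-1,-1,-1,-1,-1])

```text
time: 1.93
ee_pos: [0.3837, -0.2688, 0.2407]
tool_rot: [135.1, 89.9, -26.3]
contact_force: [1.3, -0.3, -0.0]
width: -0.001
```

Emit:
step_arm(delta_rot=[[0,0,0],[0,0,0],[0,0,0],[0,0,0],[0,0,0]], travel=[[0,-0.025,-0.028],[0,-0.05,-0.056],[0,-0.075,-0.084],[0,-0.1,-0.112],[0,-0.125,-0.14]], claw=[-1,-1,-1,-1,-1])

```text
time: 2.35
ee_pos: [0.4771, -0.1038, 0.241]
tool_rot: [140.2, 89.9, -21.2]
contact_force: [0.5, -0.3, -0.6]
width: 0.002
```

```bash
python3 plan.py .611 .129 .24
```

```text
t 2.35 p [ 0.4771 -0.1038  0.241 ] F [ 0.5 -0.3 -0.6] w 0.0 j [-12.   7. 109.  -0.  63.  59.]
R [[0.002, 0.32, -0.948], [-0.001, -0.948, -0.32], [-1.0, 0.001, -0.002]]
travel [ 0.0011 -0.1778 -0.2013]
```

Emit:
step_arm(delta_rot=[[0,0,0],[0,0,0],[0,0,0],[0,0,0],[0,0,0]], travel=[[0,-0.025,-0.028],[0,-0.05,-0.056],[0,-0.075,-0.084],[0,-0.1,-0.112],[0,-0.12,-0.135]], claw=[-1,-1,-1,-1,-1])

```text
time: 2.77
ee_pos: [0.5677, 0.0556, 0.2412]
tool_rot: [153.2, 89.9, -8.2]
contact_force: [0.8, -0.8, -0.1]
width: 0.001
```

```bash
python3 - <<'E'
from h import *
import pickle
f=grab('wrist','w1.png'); pickle.dump(f,open('w1.pkl','wb'))
for n in('open_jar','fitting_lid'):
  for o in ctrl.outline_of('wrist',n):
    ys,xs=np.nonzero(o['region']); print(n,round(o['confidence'],2),np.round(o['pixel']),xs.min(),xs.max(),ys.min(),ys.max())
print(proj(f,[[.611,.129,.06],[.446,.085,.014]]))
E
python3 plan.py .611 .129 .24
```

```text
open_jar 0.78 [197. 111.] 174 226 85 136
open_jar 0.41 [486. 308.] 432 511 258 357
fitting_lid 0.75 [204. 250.] 180 223 226 268
[[198.25306124 115.01686845]
 [201.6506544  248.44941819]]
t 2.92 p [0.5674 0.0549 0.2408] F [-0.4 -0.6  0.8] w 0.0 j [  5.  15. 100.  -0.  65.  77.]
R [[0.002, 0.322, -0.947], [-0.001, -0.947, -0.322], [-1.0, 0.001, -0.002]]
travel [ 0.0009 -0.0561 -0.0652]
```

View pics/w1.png

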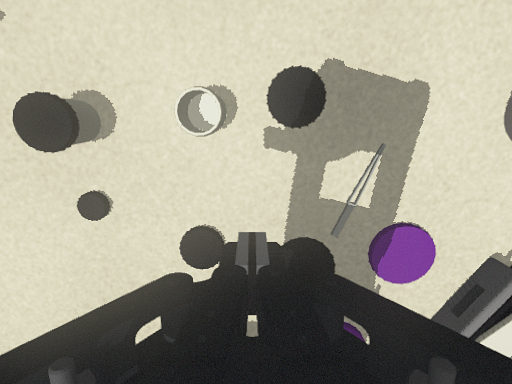

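The wrist view shows the open jar with its rim centred at (199,111) and the fitting lid at (202,248). I predicted (198,115) and (202,248). The jar therefore sits about 3 mm further out, and the choice of jar and lid is confirmed.

```bash
python3 - <<'E'
from h import *
import pickle
f=pickle.load(open('w1.pkl','rb'))
print(ray(f,(199,111),.06),ray(f,(202,247.5),.014))
E
python3 plan.py .614 .129 .092
```

```text
[0.61505434 0.12936212 0.06      ] [0.44745239 0.08494565 0.014     ]
t 2.92 p [0.5674 0.0549 0.2408] F [-0.4 -0.6  0.8] w 0.0 j [  5.  15. 100.  -0.  65.  77.]
R [[0.002, 0.322, -0.947], [-0.001, -0.947, -0.322], [-1.0, 0.001, -0.002]]
travel [ 0.1489 -0.0553 -0.0678]
```

Emit:
step_arm(delta_rot=[[0,0,0],[0,0,0],[0,0,0],[0,0,0],[0,0,0]], travel=[[0,-0.022,-0.027],[0,-0.044,-0.054],[0.01,-0.055,-0.068],[0.04,-0.055,-0.068],[0.075,-0.055,-0.068]], claw=[-1,-1,-1,-1,-1])

```text
time: 3.33
ee_pos: [0.6159, 0.129, 0.1671]
tool_rot: [161.7, 89.6, 0.6]
contact_force: [-0.1, -0.3, 0.1]
width: 0.002
```

```bash
python3 plan.py .614 .129 .092
```

```text
t 3.33 p [0.6159 0.129  0.1671] F [-0.1 -0.3  0.1] w 0.0 j [12. 24. 97. -0. 59. 83.]
R [[0.007, 0.323, -0.946], [0.0, -0.946, -0.323], [-1.0, 0.002, -0.006]]
travel [ 0.0751 -0.0008  0.0023]
```

Emit:
step_arm(delta_rot=[[0,0,0],[0,0,0],[0,0,0],[0,0,0],[0,0,0]], travel=[[0.025,0,0.001],[0.045,0,0.002],[0.06,0,0.002],[0.07,0,0.002],[0.075,0,0.002]], claw=[-1,-1,-1,-1,-1])

```text
time: 3.75
ee_pos: [0.6136, 0.1272, 0.0908]
tool_rot: [154.2, 89.7, -7.0]
contact_force: [0.0, -0.3, 0.3]
width: 0.001
```

```bash
python3 plan.py .614 .129 .092; python3 - <<'E'
from h import *
grab('side','s2.png');f=grab('top','t2.png')
im=cv2.imread('pics/s2.png'); cv2.imwrite('pics/s2c.png',cv2.resize(im[120:280,140:330],None,fx=4,fy=3.7))
E
```

```text
t 3.75 p [0.6136 0.1272 0.0908] F [ 0.  -0.3  0.3] w 0.0 j [ 12.  29. 100.  -0.  51.  83.]
R [[0.005, 0.322, -0.947], [-0.001, -0.947, -0.322], [-1.0, 0.002, -0.004]]
travel [-0.0012 -0.0015 -0.001 ]
```

View pics/s2c.png

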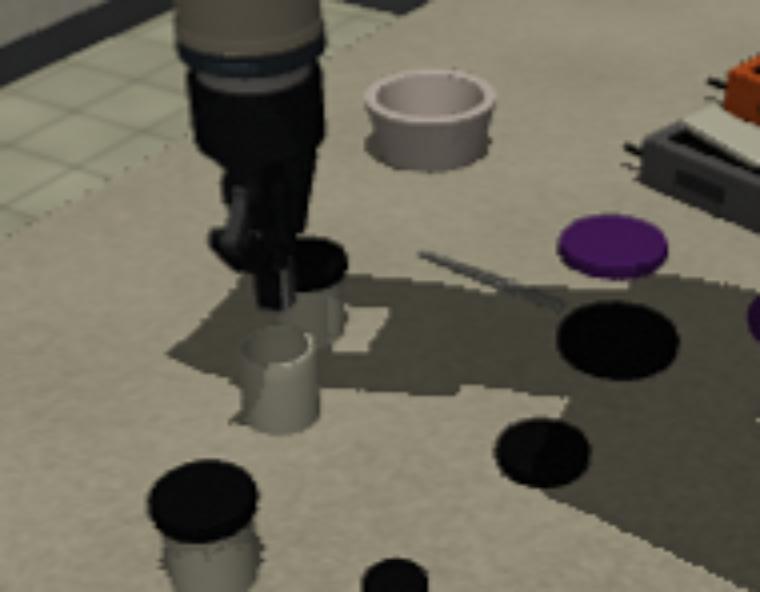

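The shut fingertips hang straight above the open jar's mouth, clear of the rim. I'll hold for at least 2.2 s.

Emit:
step_arm(delta_rot=[[0,0,0],[0,0,0],[0,0,0],[0,0,0],[0,0,0]], travel=[[0,-0.001,-0.001],[0,-0.001,-0.001],[0,-0.001,-0.001],[0,-0.001,-0.001],[0,-0.001,-0.001]], claw=[-1,-1,-1,-1,-1])

```text
time: 4.27
ee_pos: [0.6151, 0.1291, 0.0924]
tool_rot: [160.6, 89.6, -0.6]
contact_force: [-0.3, -0.6, -0.6]
width: -0.001
```

Emit:
step_arm(delta_rot=[[0,0,0],[0,0,0],[0,0,0],[0,0,0],[0,0,0]], travel=[[0,0,0],[0,0,0],[0,0,0],[0,0,0],[0,0,0]], claw=[-1,-1,-1,-1,-1])

```text
time: 4.68
ee_pos: [0.615, 0.1291, 0.0923]
tool_rot: [160.3, 89.6, -0.9]
contact_force: [0.0, -0.1, -0.1]
width: 0.002
```

Emit:
step_arm(delta_rot=[[0,0,0],[0,0,0],[0,0,0],[0,0,0],[0,0,0]], travel=[[0,0,0],[0,0,0],[0,0,0],[0,0,0],[0,0,0]], claw=[-1,-1,-1,-1,-1])

```text
time: 5.1
ee_pos: [0.6151, 0.129, 0.0923]
tool_rot: [160.2, 89.6, -1.0]
contact_force: [0.1, 0.3, -1.1]
width: -0.001
```

Emit:
step_arm(delta_rot=[[0,0,0],[0,0,0],[0,0,0],[0,0,0],[0,0,0]], travel=[[0,0,0],[0,0,0],[0,0,0],[0,0,0],[0,0,0]], claw=[-1,-1,-1,-1,-1])

```text
time: 5.52
ee_pos: [0.6151, 0.1291, 0.0923]
tool_rot: [160.5, 89.6, -0.7]
contact_force: [0.3, 0.2, -0.2]
width: 0.0
```

Emit:
step_arm(delta_rot=[[0,0,0],[0,0,0],[0,0,0],[0,0,0],[0,0,0]], travel=[[0,0,0],[0,0,0],[0,0,0],[0,0,0],[0,0,0]], claw=[-1,-1,-1,-1,-1])

```text
time: 5.93
ee_pos: [0.6151, 0.1291, 0.0923]
tool_rot: [160.3, 89.6, -0.9]
contact_force: [0.3, 0.6, 0.1]
width: 0.0
```

Emit:
step_arm(delta_rot=[[0,0,0],[0,0,0],[0,0,0],[0,0,0],[0,0,0]], travel=[[0,0,0],[0,0,0],[0,0,0],[0,0,0],[0,0,0]], claw=[-1,-1,-1,-1,-1])

```text
time: 6.35
ee_pos: [0.615, 0.1291, 0.0923]
tool_rot: [160.2, 89.6, -1.0]
contact_force: [-0.1, 0.4, -0.1]
width: 0.001
```

Emit:
step_arm(delta_rot=[[0,0,0],[0,0,0],[0,0,0],[0,0,0],[0,0,0]], travel=[[-0.025,0,0],[-0.05,0,0],[-0.075,0,0],[-0.09,0,0],[-0.1,0,0]], claw=[-1,-1,-1,-1,-1])

```text
time: 6.77
ee_pos: [0.6153, 0.1293, 0.1946]
tool_rot: [164.1, 89.5, 2.9]
contact_force: [-0.6, 0.2, -0.5]
width: 0.002
```

```bash
python3 plan.py .447 .085 .19 1.354; python3 plan.py .447 .085 .19 -1.787|tail -1
```

```text
t 6.77 p [0.6153 0.1293 0.1946] F [-0.6  0.2 -0.5] w 0.0 j [12. 22. 95. -0. 62. 83.]
R [[0.009, 0.323, -0.947], [0.0, -0.947, -0.323], [-1.0, 0.003, -0.009]]
travel [ 0.003  -0.0124  0.1736]
rot [-2.5963e+00  1.0000e-04 -1.2300e-02]
rot [ 5.446e-01 -9.200e-03 -1.000e-04]
```

Emit:
step_arm(delta_rot=[[0,0,0],[0,0,0],[0,0,0],[0,0,0],[0,-0.009,0]], travel=[[0,-0.002,0.03],[0,-0.005,0.07],[0,-0.008,0.11],[0,-0.011,0.15],[0.003,-0.012,0.172]], claw=[-1,-1,-1,-1,-1])

```text
time: 7.18
ee_pos: [0.4438, 0.0841, 0.1892]
tool_rot: [29.5, 89.8, -131.6]
contact_force: [-0.6, 0.1, -0.3]
width: 0.004
```

```bash
python3 plan.py .447 .085 .046
```

```text
t 7.18 p [0.4438 0.0841 0.1892] F [-0.6  0.1 -0.3] w 0.0 j [ 11.   8. 116.  -0.  56.  82.]
R [[-0.003, 0.323, -0.947], [-0.003, -0.947, -0.323], [-1.0, 0.002, 0.004]]
travel [ 1.432e-01 -1.000e-04 -3.800e-03]
```

Emit:
step_arm(delta_rot=[[0,0,0],[0,0,0],[0,0,0],[0,0,0],[0,0,0]], travel=[[0.03,0,-0.003],[0.065,0,-0.004],[0.1,0,-0.004],[0.125,0,-0.004],[0.14,0,-0.004]], claw=[-1,-1,-1,-1,-1])

```text
time: 7.6
ee_pos: [0.4452, 0.0846, 0.0465]
tool_rot: [11.9, 89.6, -149.3]
contact_force: [-0.2, -0.4, 0.1]
width: 0.0
```

```bash
python3 plan.py .447 .085 .046; python3 - <<'E'
from h import *
grab('side','s3.png')
im=cv2.imread('pics/s3.png'); cv2.imwrite('pics/s3c.png',cv2.resize(im[120:300,200:400],None,fx=3.3,fy=3.3))
E
```

```text
t 7.6 p [0.4452 0.0846 0.0465] F [-0.2 -0.4  0.1] w 0.0 j [ 11.  22. 122.  -0.  37.  82.]
R [[-0.006, 0.323, -0.947], [-0.004, -0.947, -0.323], [-1.0, 0.002, 0.007]]
travel [ 0.0005  0.0002 -0.0018]
```

View pics/s3c.png

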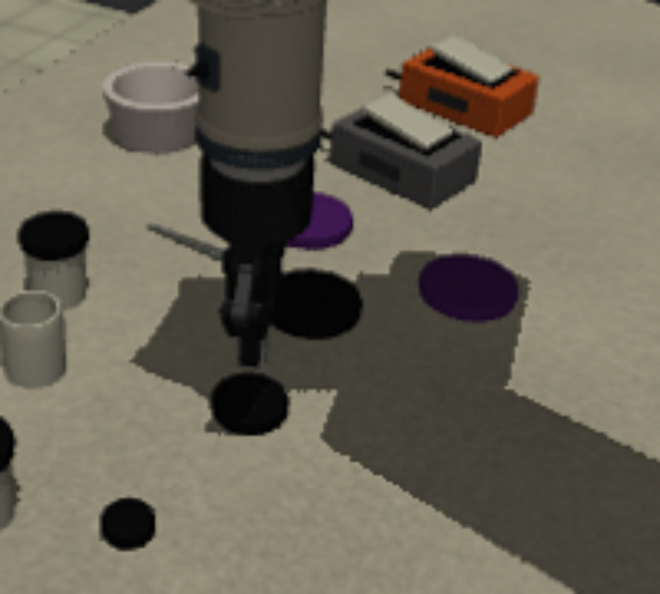

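The fingertips are directly above the fitting lid. I'll hold for at least 2.2 s, then rise.

Emit:
step_arm(delta_rot=[[0,0,0],[0,0,0],[0,0,0],[0,0,0],[0,0,0]], travel=[[0,0,-0.001],[0,0,-0.001],[0,0,-0.001],[0,0,-0.001],[0,0,-0.001]], claw=[-1,-1,-1,-1,-1])

```text
time: 8.07
ee_pos: [0.446, 0.0849, 0.046]
tool_rot: [10.6, 89.6, -150.6]
contact_force: [0.2, -0.1, -0.5]
width: -0.002
```

Emit:
step_arm(delta_rot=[[0,0,0],[0,0,0],[0,0,0],[0,0,0],[0,0,0]], travel=[[0,0,0],[0,0,0],[0,0,0],[0,0,0],[0,0,0]], claw=[-1,-1,-1,-1,-1])

```text
time: 8.48
ee_pos: [0.446, 0.0849, 0.0461]
tool_rot: [11.1, 89.6, -150.1]
contact_force: [0.3, -0.4, -0.1]
width: -0.0
```

Emit:
step_arm(delta_rot=[[0,0,0],[0,0,0],[0,0,0],[0,0,0],[0,0,0]], travel=[[0,0,0],[0,0,0],[0,0,0],[0,0,0],[0,0,0]], claw=[-1,-1,-1,-1,-1])

```text
time: 8.9
ee_pos: [0.446, 0.0849, 0.0461]
tool_rot: [10.8, 89.6, -150.4]
contact_force: [0.5, -0.9, 0.2]
width: -0.003
```

Emit:
step_arm(delta_rot=[[0,0,0],[0,0,0],[0,0,0],[0,0,0],[0,0,0]], travel=[[0,0,0],[0,0,0],[0,0,0],[0,0,0],[0,0,0]], claw=[-1,-1,-1,-1,-1])

```text
time: 9.32
ee_pos: [0.446, 0.0849, 0.0461]
tool_rot: [10.9, 89.6, -150.3]
contact_force: [0.4, -0.0, -0.1]
width: 0.0
```

Emit:
step_arm(delta_rot=[[0,0,0],[0,0,0],[0,0,0],[0,0,0],[0,0,0]], travel=[[0,0,0],[0,0,0],[0,0,0],[0,0,0],[0,0,0]], claw=[-1,-1,-1,-1,-1])

```text
time: 9.73
ee_pos: [0.446, 0.0849, 0.0461]
tool_rot: [10.9, 89.6, -150.3]
contact_force: [-0.1, 0.2, 0.6]
width: 0.0
```

Emit:
step_arm(delta_rot=[[0,0,0],[0,0,0],[0,0,0],[0,0,0],[0,0,0]], travel=[[0,0,0],[0,0,0],[0,0,0],[0,0,0],[0,0,0]], claw=[-1,-1,-1,-1,-1])

```text
time: 10.15
ee_pos: [0.446, 0.0849, 0.0461]
tool_rot: [10.9, 89.6, -150.3]
contact_force: [-0.0, 0.7, 0.0]
width: -0.001
```

Emit:
step_arm(delta_rot=[[0,0,0],[0,0,0],[0,0,0],[0,0,0],[0,0,0]], travel=[[-0.03,0,0],[-0.065,0,0],[-0.1,0,0],[-0.13,0,0],[-0.15,0,0]], claw=[-1,-1,-1,-1,-1])

```text
time: 10.57
ee_pos: [0.4479, 0.0856, 0.1991]
tool_rot: [23.7, 89.7, -137.5]
contact_force: [-0.0, -0.0, -0.7]
width: 0.002
```

```bash
python3 plan.py .511 -.315 .2 -1.787
```

```text
t 10.57 p [0.4479 0.0856 0.1991] F [-0.  -0.  -0.7] w 0.0 j [ 11.   7. 115.  -0.  58.  82.]
R [[-0.004, 0.323, -0.947], [-0.003, -0.947, -0.323], [-1.0, 0.002, 0.004]]
travel [2.000e-04 3.995e-01 6.950e-02]
rot [ 0.5446  0.0038 -0.0031]
```

Emit:
step_arm(delta_rot=[[0.05,0,0],[0.11,0,0],[0.17,0,0],[0.22,0,0],[0.27,0,0]], travel=[[0,0.03,0.005],[0,0.07,0.012],[0,0.11,0.019],[0,0.15,0.026],[0,0.19,0.033]], claw=[-1,-1,-1,-1,-1])

```text
time: 10.98
ee_pos: [0.4779, -0.1066, 0.1999]
tool_rot: [44.6, 89.7, -132.2]
contact_force: [1.3, 0.3, -0.6]
width: 0.002
```

```bash
python3 plan.py .511 -.315 .2 -1.787
```

```text
t 10.98 p [ 0.4779 -0.1066  0.1999] F [ 1.3  0.3 -0.6] w 0.0 j [-13.  10. 112.  -0.  58.  74.]
R [[-0.003, 0.056, -0.998], [-0.003, -0.998, -0.056], [-1.0, 0.003, 0.003]]
travel [ 0.0005  0.2099 -0.0213]
rot [ 0.2726  0.0027 -0.0035]
```

Emit:
step_arm(delta_rot=[[0.06,0,0],[0.12,0,0],[0.18,0,0],[0.24,0,-0.003],[0.273,0.003,-0.003]], travel=[[0,0.04,-0.004],[0,0.08,-0.008],[0,0.12,-0.012],[0,0.16,-0.016],[0,0.195,-0.02]], claw=[-1,-1,-1,-1,-1])

```text
time: 11.4
ee_pos: [0.5088, -0.3029, 0.2004]
tool_rot: [132.5, 89.9, -60.2]
contact_force: [-0.1, -0.5, 0.2]
width: -0.003
```

```bash
python3 plan.py .511 -.315 .1 -1.787;python3 - <<'E'
from h import *
f=grab('wrist','w4.png'); print(proj(f,[[.483,-.309,.064],[.511,-.315,.07],[.5217,-.3177,.0735],[.445,-.3008,.0535]]).round())
E
```

```text
t 11.4 p [ 0.5088 -0.3029  0.2004] F [-0.1 -0.5  0.2] w -0.0 j [-31.  19.  99.  -0.  61.  72.]
R [[0.0, -0.219, -0.976], [-0.001, -0.976, 0.219], [-1.0, 0.001, -0.001]]
travel [ 0.1004  0.0113 -0.0048]
rot [-0.0043 -0.0006 -0.0007]
[[264. 210.]
 [265. 182.]
 [265. 171.]
 [264. 243.]]
```

View pics/w4.png

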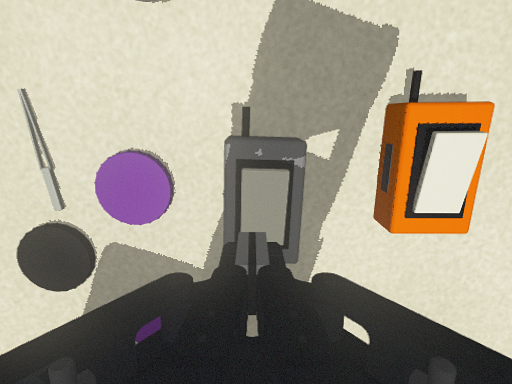

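The wrist view shows the grey recorder's paddle, with its far (raised) end at (265,168). I predicted (265,171), and the tool is aligned with it. Now I'll go down above the raised half.

Emit:
step_arm(delta_rot=[[0,0,0],[0,0,0],[0,0,0],[0,0,0],[0,0,0]], travel=[[0.02,0.006,-0.004],[0.05,0.011,-0.007],[0.08,0.012,-0.007],[0.1,0.012,-0.007],[0.11,0.012,-0.007]], claw=[-1,-1,-1,-1,-1])

```text
time: 11.87
ee_pos: [0.5129, -0.3211, 0.0877]
tool_rot: [78.9, 89.9, -113.9]
contact_force: [-0.3, -0.2, -0.7]
width: -0.001
```

```bash
python3 plan.py .513 -.3155 .058 -1.787;python3 - <<'E'
from h import *
grab('side','s5.png')
im=cv2.imread('pics/s5.png'); cv2.imwrite('pics/s5c.png',cv2.resize(im[90:200,250:390],None,fx=5,fy=5))
E
```

```text
t 11.87 p [ 0.5129 -0.3211  0.0877] F [-0.3 -0.2 -0.7] w -0.0 j [-32.  28. 102.  -0.  50.  71.]
R [[-0.001, -0.221, -0.975], [-0.002, -0.975, 0.221], [-1.0, 0.003, 0.001]]
travel [ 0.0296 -0.0056  0.0011]
rot [-0.0068  0.0005 -0.0026]
```

View pics/s5c.png

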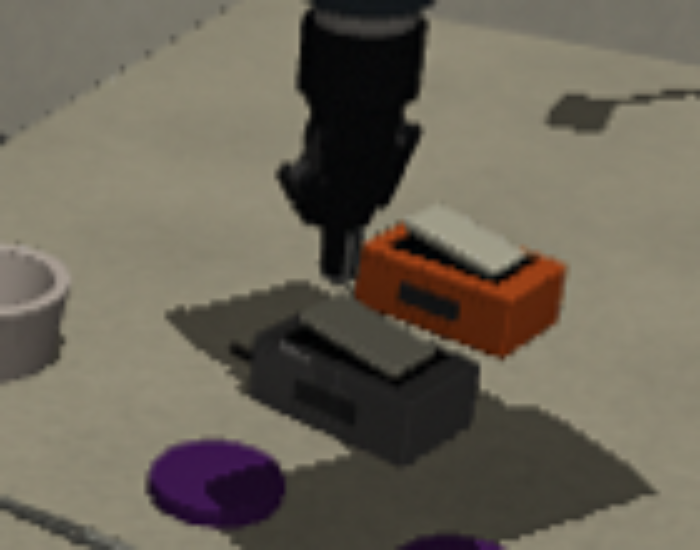

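Emit:
step_arm(delta_rot=[[0,0,0],[0,0,0],[0,0,0],[0,0,0],[0,0,0]], travel=[[0.003,-0.005,0.001],[0.008,-0.005,0.001],[0.013,-0.005,0.001],[0.017,-0.005,0.001],[0.02,-0.005,0.001]], claw=[-1,-1,-1,-1,-1])

```text
time: 12.33
ee_pos: [0.5136, -0.3161, 0.0677]
tool_rot: [103.2, 89.8, -89.6]
contact_force: [1.8, 0.4, 2.5]
width: -0.001
```

Emit:
step_arm(delta_rot=[[0,0,0],[0,0,0],[0,0,0],[0,0,0],[0,0,0]], travel=[[0.002,0,0],[0.004,0,0],[0.006,0,0],[0.007,0,0],[0.008,0,0]], claw=[-1,-1,-1,-1,-1])

```text
time: 12.75
ee_pos: [0.5144, -0.3164, 0.06]
tool_rot: [125.0, 89.8, -67.8]
contact_force: [3.5, 0.8, 2.7]
width: 0.004
```

```bash
python3 plan.py .513 -.3155 .058 -1.787
```

```text
t 12.75 p [ 0.5144 -0.3164  0.06  ] F [3.5 0.8 2.7] w 0.0 j [-32.  30. 103.  -0.  46.  71.]
R [[0.001, -0.221, -0.975], [-0.004, -0.975, 0.221], [-1.0, 0.003, -0.002]]
travel [ 0.002  -0.0006  0.0015]
rot [-0.0065 -0.0022 -0.0031]
```

Emit:
step_arm(delta_rot=[[0,0,0],[0,0,0],[0,0,0]], travel=[[0.001,0,0],[0.002,0,0],[0.002,0,0]], claw=[-1,-1,-1])

```text
time: 13.0
ee_pos: [0.5146, -0.3165, 0.0589]
tool_rot: [128.3, 89.8, -64.5]
contact_force: [-0.2, 2.3, 12.3]
width: 0.003
```

Emit:
step_arm(delta_rot=[[0,0,0],[0,0,0],[0,0,0]], travel=[[0.001,0,0],[0.0015,0,0],[0.0015,0,0]], claw=[-1,-1,-1])

```text
time: 13.25
ee_pos: [0.5146, -0.3165, 0.0587]
tool_rot: [128.7, 89.8, -64.1]
contact_force: [-1.9, 3.7, 17.9]
width: 0.003
```

Force rose from about 3 N to 18 N with no further travel at z≈0.0587, so the rocker is at its end stop. Now I'll rise and check.

Emit:
step_arm(delta_rot=[[0,0,0],[0,0,0],[0,0,0],[0,0,0],[0,0,0]], travel=[[-0.01,0,0],[-0.04,0,0],[-0.08,0,0],[-0.12,0,0],[-0.15,0,0]], claw=[-1,-1,-1,-1,-1])

```text
time: 13.67
ee_pos: [0.5142, -0.3162, 0.2117]
tool_rot: [129.7, 89.7, -63.1]
contact_force: [-0.3, -0.6, 0.1]
width: 0.003
```

Emit:
step_arm(delta_rot=[[0,0,0],[0,0,0],[0,0,0],[0,0,0],[0,0,0]], travel=[[0,0.03,0.02],[0,0.06,0.05],[0,0.1,0.08],[0,0.13,0.1],[0,0.15,0.12]], claw=[-1,-1,-1,-1,-1])

```text
time: 14.08
ee_pos: [0.3615, -0.4376, 0.2121]
tool_rot: [117.6, 89.7, -75.2]
contact_force: [-0.1, 0.1, -0.8]
width: 0.005
```

```bash
python3 - <<'E'
from h import *
print(ctrl.observe()['contact_force'])
grab('side','s6.png');grab('top','t6.png')
im=cv2.imread('pics/s6.png'); a=cv2.resize(im[120:220,270:380],None,fx=6,fy=6,interpolation=cv2.INTER_CUBIC);cv2.imwrite('pics/s6c.png',a)
E
```

```text
[-0.06703149  0.05575334 -0.75522395]
```

View pics/s6c.png

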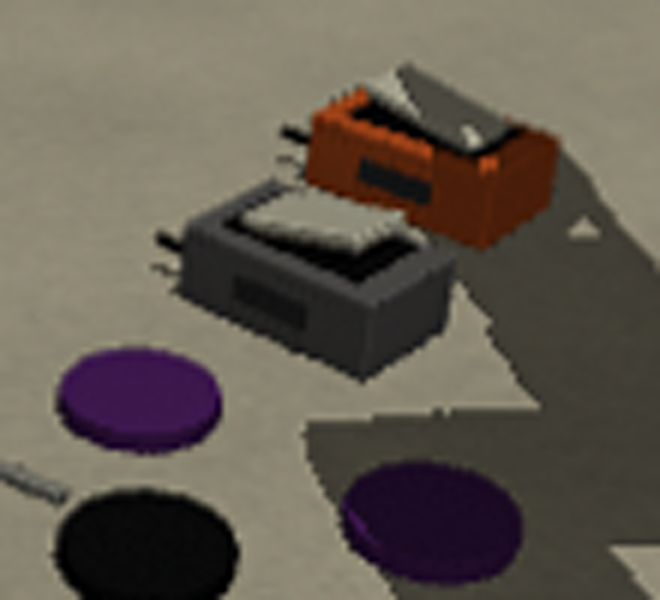

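View pics/t6.png

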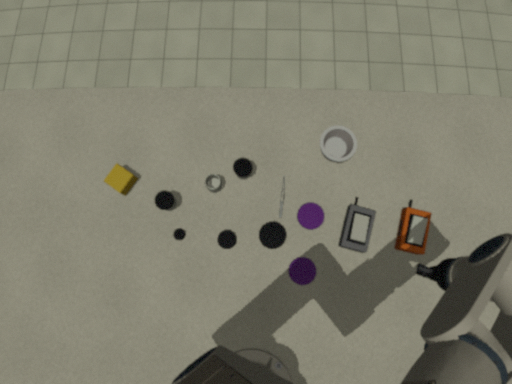

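The grey recorder's paddle now tips the other way: its far end, at about (243,220) in the crop, has dropped and its near end is up. Every item in the top view is at its starting pixels. I'll let the arm settle and hand in.

Emit:
step_arm(delta_rot=[[0,0,0],[0,0,0],[0,0,0],[0,0,0],[0,0,0]], travel=[[0,0,0],[0,0,0],[0,0,0],[0,0,0],[0,0,0]], claw=[-1,-1,-1,-1,-1])

```text
time: 14.6
ee_pos: [0.3606, -0.4372, 0.2117]
tool_rot: [101.8, 89.8, -91.1]
contact_force: [0.4, 0.5, 0.1]
width: 0.002
```

```bash
python3 -c "
from cell import ctrl
print(ctrl.finish_job(), ctrl.observe()['time'])"
```

```text
the job is handed in; nothing more can be done
the job is handed in; nothing more can be done
```

I pointed at the open jar and then at the 58 mm lid, holding the shut fingertips about 3 cm above each for about 2.5 s. I then pressed the raised half of the grey recorder's rocker to its stop, at about 18 N, and moved clear. The job was handed in shortly after 14.6 s on the clock; it reports no verdict.

**Last checks:** the side picture shows the rocker tipped to off. In the top picture all jars, lids and other items look to be where they started, judged by eye. The force reading shows no contact beyond its noise of about 1 N.

**Disagreements:** the three cameras differed by a few millimetres on where the jar and lid were. I used the close wrist view, and the difference was well within the 20 mm allowed. No check failed.

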